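# Unstack the pigment pots onto their drip trays

### The job

The pigment pots have been left in two stacks on the studio bench. Take the stacks apart and stand every pot upright, flat inside the lip of the drip tray of its own colour, without dropping or knocking over a pot and leaving the spray can and the glue bottle standing where they are.

Things in the scene. Friction and masses are not known exactly. Their poses are not given: they have to be found in the camera images.
- pot_orange: Large upright cylindrical pigment pot, white, with orange cap and orange band; diameter 60 mm, height 64 mm, straight sides, about 300 g (varies by a third). Origin: centre of its underside; z up along its axis. At the start it stands on the bench and carries one of the two small pots, loose on its flat cap.
- pot_blue: Large upright cylindrical pigment pot, white, with blue cap and blue band; diameter 60 mm, height 64 mm, straight sides, about 300 g (varies by a third). Origin: centre of its underside; z up along its axis. At the start it stands on the bench and carries one of the two small pots, loose on its flat cap.
- pot_green: Small upright cylindrical pigment pot, white, with green cap and green band; diameter 44 mm, height 52 mm, straight sides, about 150 g (varies by a third). Origin: centre of its underside; z up along its axis. At the start it stands loose on the flat cap of one of the two large pots (origin 64 mm above the bench), either one, up to 5 mm off-centre.
- pot_black: Small upright cylindrical pigment pot, white, with black cap and black band; diameter 44 mm, height 52 mm, straight sides, about 150 g (varies by a third). Origin: centre of its underside; z up along its axis. At the start it stands loose on the flat cap of one of the two large pots (origin 64 mm above the bench), either one, up to 5 mm off-centre.
- tray_orange: Round orange drip tray fixed to the bench, flat inside, with an upright lip: outer diameter 92 mm, inner diameter 84 mm, floor 3 mm thick, lip top 9 mm above the bench. Origin: centre of its underside, on the bench; z up. Place of the large orange pot, which has 12 mm of play all round inside the lip.
- tray_blue: Round blue drip tray fixed to the bench, flat inside, with an upright lip: outer diameter 92 mm, inner diameter 84 mm, floor 3 mm thick, lip top 9 mm above the bench. Origin: centre of its underside, on the bench; z up. Place of the large blue pot, which has 12 mm of play all round inside the lip.
- tray_green: Round green drip tray fixed to the bench, flat inside, with an upright lip: outer diameter 76 mm, inner diameter 68 mm, floor 3 mm thick, lip top 9 mm above the bench. Origin: centre of its underside, on the bench; z up. Place of the small green pot, which has 12 mm of play all round inside the lip.
- tray_black: Round black drip tray fixed to the bench, flat inside, with an upright lip: outer diameter 76 mm, inner diameter 68 mm, floor 3 mm thick, lip top 9 mm above the bench. Origin: centre of its underside, on the bench; z up. Place of the small black pot, which has 12 mm of play all round inside the lip.
- spray_can: Bystander: upright metal spray can with a red label, diameter 60 mm, height 170 mm; origin at the centre of its underside, z up. Stands at the right-hand end of the work.
- glue_bottle: Bystander: small upright amber glue bottle with a white cap, diameter 40 mm, height 110 mm; origin at the centre of its underside, z up. Stands beyond the work, on the side away from the robot.
Not all that is in view belongs to the job. Several things look just like the pot_orange: the one meant starts farthest from the robot's base.

How it is judged (in metres and radians):
At the end, for the whole second after the job is handed in: Each of the four pots stands upright (within 0.08 rad) and at rest (under 0.02 m/s) on the floor of the tray of its own colour: centre within 14 mm of the tray's centre (which the lip ensures), underside 1 to 6 mm above the tray's underside. All released (horizontal distance between pot_orange and tray_orange below 0.014 m and z of pot_orange in the frame of tray_orange between 0.001 and 0.006 m and angle between each of pot_orange, pot_blue, pot_green, pot_black's own z axis and vertical below 0.08 rad and linear speed of each of pot_orange, pot_blue, pot_green, pot_black below 0.02 m/s and horizontal distance between pot_blue and tray_blue below 0.014 m and z of pot_blue in the frame of tray_blue between 0.001 and 0.006 m and horizontal distance between pot_green and tray_green below 0.014 m and z of pot_green in the frame of tray_green between 0.001 and 0.006 m and horizontal distance between pot_black and tray_black below 0.014 m and z of pot_black in the frame of tray_black between 0.001 and 0.006 m); the robot touches nothing.
It fails at once if a pot is dropped, knocked off or thrown (it moves faster than 0.6 m/s while the fingers are not on it) ((linear speed of pot_orange above 0.6 m/s and contact force between pot_orange and the fingers below 0.1 N) or (linear speed of pot_blue above 0.6 m/s and contact force between pot_blue and the fingers below 0.1 N) or (linear speed of pot_green above 0.6 m/s and contact force between pot_green and the fingers below 0.1 N) or (linear speed of pot_black above 0.6 m/s and contact force between pot_black and the fingers below 0.1 N)).
It fails at once if the spray can is shifted by more than 25 mm or tipped over (distance of spray_can from where it was at the start of the episode above 0.025 m or angle between spray_can's own z axis and vertical above 0.3 rad).
It fails at once if the glue bottle is shifted by more than 25 mm or tipped over (distance of glue_bottle from where it was at the start of the episode above 0.025 m or angle between glue_bottle's own z axis and vertical above 0.3 rad).
It also fails if it takes over 115 s, if anything falls off the work surface, if the arm or the gripper's body presses on something with over 40 N, if the wrist force passes 120 N, or if a joint passes its speed limit or range.

### The arm

A 6-joint arm with a two-finger parallel gripper is mounted at the origin on the work surface. World frame = base frame: x ahead of the robot, y to its left, z up, the work surface at z = 0. Lengths are in m, angles in degrees, forces in N, time in s.
With the tool pointing down it reaches from about 0.3 to 0.775 m from the base axis. Payload 14.6 kg.
Tool frame: the origin (TCP) lies at the very end of the fingers, on their centre line; the grasp point (between the pads) lies 19 mm behind it (manip.pinch_z is the distance from the TCP to the grasp point, in m); z points along the fingers, y is the line along which they close (so a half turn about z gives the same grasp; the last joint's range is limited). The gripper opens to 85 mm and grips with 20 to 120 N. Pads are 22 mm wide; open, the fingers measure 114 mm over their backs; the gripper's body (76 mm by 85 mm) begins 54 mm behind the grasp point. The pads swing forward as they close: fully open they stand 13 mm farther back than shut.
Start: joints at [-70.508, 17.183, 87.147, -0, 75.671, -3.816], TCP at [0.218, -0.505, 0.231] pointing down, gripper open.
Joint ranges: [-173.82, 173.82], [-45.26, 126.66], [13.44, 144.39], [-59.66, 239.66], [0, 175.72], [-146.38, 146.38]. Speed limits (degrees/s): [127.2, 127.2, 147.25, 180, 180, 180].

### API

Orientations are given as a 3x3 rotation matrix whose columns are the frame's x, y, z axes.
In Python, from bench import manip, cams, job gives the robot as it stands. The module is installed in compiled form; this text tells all that it offers.
- The arm moves only by the tool step_arm, never from a script. Its argument "plan" is a list of rows, each an object of numbers: "fingers": the closure, from 0 (fully open) to 1 (shut); "x", "y", "z": the shift along the tool's x, y, z in mm; "roll": the turn about the tool's z in rad. In form: [{"fingers": .., "x": .., "y": .., "z": .., "roll": ..}, ...]. A call has exactly 5 rows; each row shifts and turns the commanded pose from where the row before left it, along the tool's axes as they then stand; what a row does not reach is not made up. A row lasts 1/10 s, in which the tool goes at most 50 mm and 8.59 degrees, less where a joint would pass 70% of its speed; a pose out of reach is approached as far as the arm can. A call is refused whole if a number of a shift passes 50 or a number of a turn 0.15, either way. A call with a gripper value outside its range is refused whole. The fingers move at their own pace and stop on an object; "grip_force" is the grip in N (left out, the last holds). Time passes only in rows, so rows that do not move let the fingers close, or fill a call up. It gives the time, the measured TCP pose, the force, the opening and the grip force at its end, in the units of the state.
- manip.read_state(): the state, without advancing time (a new reading comes with each control period).
- cams.grab_frame(name): name is "side" or "top" or "wrist"; returns the picture (400x640x3 uint8, red, green, blue); there is no depth.
- cams.camera_model(name): a dict with "camera_matrix" (3x3 intrinsics, pixels), "pose" (4x4, takes a point from camera to world coordinates); the wrist camera has in their place "mount" (4x4, takes a point from camera to tool coordinates, whose origin is the TCP and whose axes are the flange's). Camera axes: x right, y down, z forward; pixel columns grow to the right and rows downward; lengths in m; the calibration is good to about 2 mm. A picture is of the moment at which its call begins: read the wrist's pose just before it. camera_model takes no time and is no camera call.
- job.close_job(): hands the job in; it is judged then, once.
The state is a dict: "clock": time; "q": joint angles; "dq": joint speeds; "effort": joint torques, N m; "position": TCP position; "eef_rot": TCP orientation; "force": force on the tool from outside, world axes, zero at the start; "torque": the same for the moment, N m; "finger_gap": finger opening in m; "finger_force": force on a finger pad.
Only numpy, scipy, OpenCV 4.12 (cv2) and the standard library are available. Lean on these libraries where they do the work, as an engineer would, in place of code of your own. Each camera call takes 0.05 s, during which the arm holds its last target. There are 200 camera calls.

## Working session

There is one attempt and no reset: what is moved stays moved. The work goes in short steps, Python scripts to look and compute and a tool call to move; the robot and the scene stay as the last step left them, time stands still between calls to the robot, and variables do not carry over. Pictures are saved under pics/ and viewed, at most 14 in all, crops included, and the job is handed in when it is done.

Besides the shell and the picture viewer there is one more tool, called after "Request:" as a command line: name --argument value ..., lists and objects as JSON in quotes. step_arm: Moves the arm, as the interface text tells. Its arguments: {"type":"object","properties":{"plan":{"type":"array","items":{"type":"object","properties":{"fingers":{"type":"number"},"x":{"type":"number"},"y":{"type":"number"},"z":{"type":"number"},"roll":{"type":"number"}}}},"grip_force":{"type":"number"}},"required":["plan"]}

```bash
mkdir -p pics; python3 - <<'E'
from bench import manip,cams
import cv2,numpy as np
s=manip.read_state();print(s['clock'],s['position'],s['eef_rot'],s['finger_gap'])
for n in('top','side'):
    m=cams.camera_model(n);print(n,np.round(m['camera_matrix'],1).tolist(),np.round(m['pose'],4).tolist())
    cv2.imwrite(f'pics/{n}0.png',cams.grab_frame(n)[:,:,::-1])
print(cams.camera_model('wrist'))
E
```

```text
0.0 [ 0.21752237 -0.50489699  0.23071097] [[ 9.18399503e-01  3.95654135e-01 -3.98241571e-04]
 [ 3.95654327e-01 -9.18398809e-01  1.13234013e-03]
 [ 8.22704705e-05 -1.19750661e-03 -9.99999280e-01]] 0.08525764193971228
top [[466.5, 0.0, 318.1], [0.0, 466.5, 193.7], [0.0, 0.0, 1.0]] [[0.0001, -0.982, 0.1888, 0.3233], [-1.0, 0.0, 0.0007, -0.1122], [-0.0007, -0.1888, -0.982, 1.2083], [0.0, 0.0, 0.0, 1.0]]
side [[442.0, 0.0, 320.4], [0.0, 442.0, 207.5], [0.0, 0.0, 1.0]] [[0.9474, -0.1826, 0.263, 0.1795], [-0.32, -0.5648, 0.7607, -1.1148], [0.0096, -0.8048, -0.5935, 0.8704], [0.0, 0.0, 0.0, 1.0]]
{'camera_matrix': array([[357.58038066,   0.        , 322.86646733],
       [  0.        , 357.58038066, 196.95557309],
       [  0.        ,   0.        ,   1.        ]]), 'mount': array([[-2.21834552e-05, -9.45603165e-01, -3.25322385e-01,
         8.35692021e-02],
       [ 9.99999649e-01, -2.93430398e-04,  7.84714722e-04,
        -3.14746464e-04],
       [-8.37488202e-04, -3.25322254e-01,  9.45602839e-01,
        -1.43301443e-01],
       [ 0.00000000e+00,  0.00000000e+00,  0.00000000e+00,
         1.00000000e+00]])}
```

View pics/top0.png

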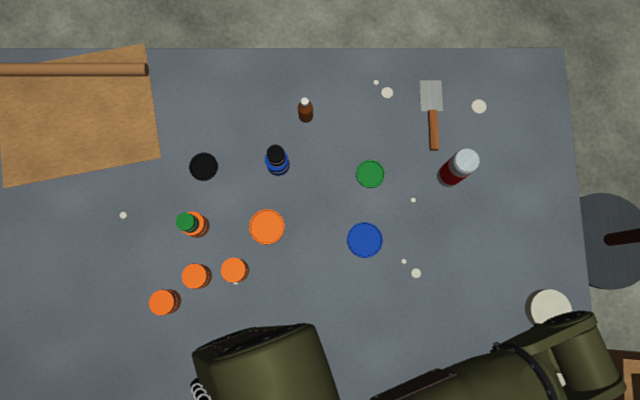

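View pics/side0.png

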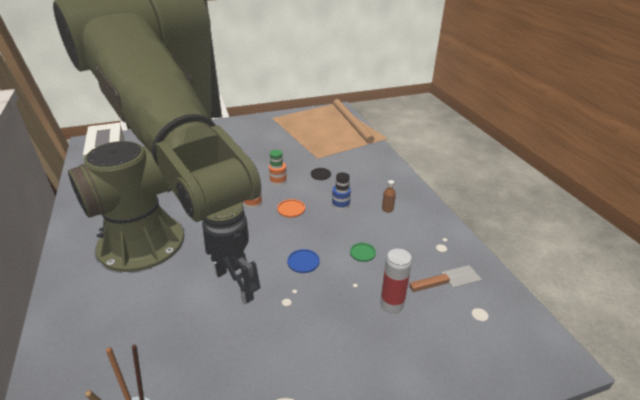

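The top view shows the green-on-orange stack at (190,222) and black-on-blue at (276,160). The trays are black (203,166), orange (267,227), green (370,174) and blue (364,240). The glue bottle is at (305,110) and the spray can at (460,167). Four things could be pot_orange: the one under green (197,223) and the bare ones at (196,276), (234,270) and (163,302). The first is farthest from the base and carries a small pot, so I'll check it in a crop.

```bash
cat > h.py <<'E'
from bench import manip,cams
import numpy as np,cv2
def ray(n,u,v):
    m=cams.camera_model(n);d=m['pose'][:3,:3]@np.linalg.solve(m['camera_matrix'],[u,v,1.]);return m['pose'][:3,3],d
def at(n,u,v,z):
    o,d=ray(n,u,v);return o+d*(z-o[2])/d[2]
E
python3 - <<'E'
from h import *
im=cv2.imread('pics/top0.png')
c=im[130:330,140:400];cv2.imwrite('pics/c0.png',cv2.resize(c,None,fx=3,fy=3,interpolation=2))
for n,u,v,z in [('orange',196,276,.064),('o2',234,270,.064),('o3',163,302,.064),('ostack',197,224,.064),('green',187,222,.116),('black',276,154,.116),('tB',203.5,166.5,.009),('tO',267,227,.009),('tG',370,174,.009),('tBl',364.5,240,.009),('glue',305,101,.11),('can',467,159,.17)]:
    p=at('top',u,v,z);print(n,np.round(p,3),round(np.hypot(*p[:2]),3))
E
```

```text
orange [0.341 0.184 0.064] 0.387
o2 [0.355 0.092 0.064] 0.367
o3 [0.28  0.259 0.064] 0.381
ostack [0.467 0.187 0.064] 0.503
green [0.465 0.198 0.116] 0.506
black [ 0.631 -0.009  0.116] 0.631
tB [0.627 0.192 0.009] 0.656
tO [0.466 0.021 0.009] 0.467
tG [ 0.607 -0.248  0.009] 0.656
tBl [ 0.433 -0.231  0.009] 0.49
glue [ 0.77  -0.079  0.11 ] 0.774
can [ 0.604 -0.454  0.17 ] 0.756
```

View pics/c0.png

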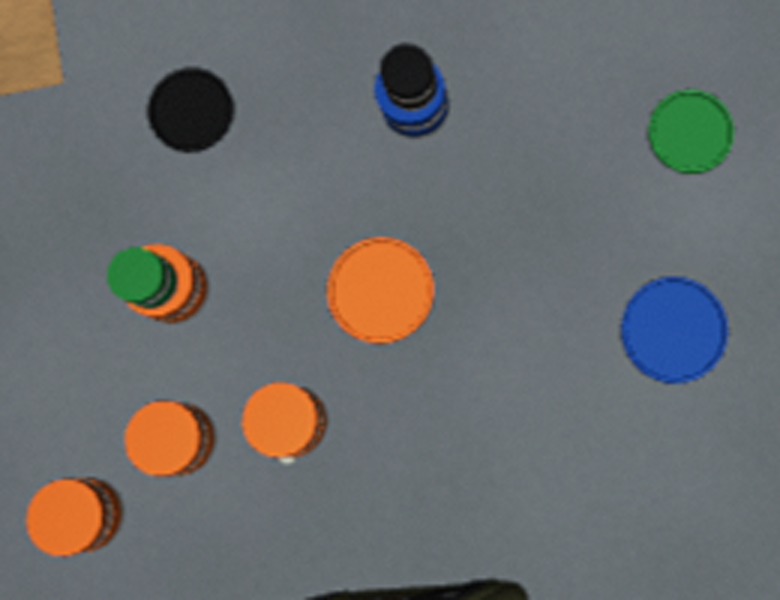

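The crop confirms it: the stack's lower pot has an orange cap and carries green, and it stands farthest from the base (0.50 m against 0.39 m or less). First I'll square the tool to the world axes.

Request:
step_arm --plan '[{"fingers": 0,"x": 0,"y": 0,"z": 0,"roll": 0.14},{"fingers": 0,"x": 0,"y": 0,"z": 0,"roll": 0.14},{"fingers": 0,"x": 0,"y": 0,"z": 0,"roll": 0.127},{"fingers": 0,"x": 0,"y": 0,"z": 0,"roll": 0},{"fingers": 0,"x": 0,"y": 0,"z": 0,"roll": 0}]' --grip_force 30

```text
clock: 0.6
position: [0.2176, -0.505, 0.2311]
eef_rot: [[1.0, 0.004, -0.0], [0.004, -1.0, 0.0], [-0.0, -0.0, -1.0]]
force: [0.4, 0.4, -1.0]
finger_gap: 0.0854
finger_force: 0.0
```

```bash
python3 - <<'E'
from h import *
s=manip.read_state();print(s['clock'],s['position'],np.round(s['eef_rot'],4),s['force'])
for n,u,v,z in [('ostack',192.5,223.6,.064),('green',185,221.3,.116),('black',275.7,153.3,.116),('bstack',276.8,161.5,.064),('tB',203.7,166.7,.009),('tO',267,226.7,.009),('tG',370.3,173.7,.009),('tBl',364.8,239.8,.009)]:
    p=at('top',u,v,z);print(n,np.round(p,4),round(np.hypot(*p[:2]),3))
E
```

```text
0.6 [ 0.2175879  -0.50502955  0.23108145] [[ 1.0e+00  3.6e-03 -2.0e-04]
 [ 3.6e-03 -1.0e+00  4.0e-04]
 [-2.0e-04 -4.0e-04 -1.0e+00]] [ 0.39212667  0.37630707 -1.02466483]
ostack [0.4681 0.1985 0.064 ] 0.508
green [0.467  0.2023 0.116 ] 0.509
black [ 0.633  -0.0087  0.116 ] 0.633
bstack [ 0.6263 -0.0069  0.064 ] 0.626
tB [0.6266 0.1915 0.009 ] 0.655
tO [0.467  0.0206 0.009 ] 0.467
tG [ 0.6076 -0.2492  0.009 ] 0.657
tBl [ 0.4333 -0.2314  0.009 ] 0.491
```

Request:
step_arm --plan '[{"fingers": 0,"x": 8,"y": -30,"z": 0,"roll": 0},{"fingers": 0,"x": 16,"y": -46,"z": 0,"roll": 0},{"fingers": 0,"x": 16,"y": -46,"z": 0,"roll": 0},{"fingers": 0,"x": 16,"y": -46,"z": 0,"roll": 0},{"fingers": 0,"x": 16,"y": -46,"z": 0,"roll": 0}]'

```text
clock: 1.1
position: [0.2898, -0.2893, 0.2312]
eef_rot: [[1.0, 0.003, 0.0], [0.003, -1.0, -0.0], [0.0, 0.0, -1.0]]
force: [1.6, 0.1, 0.4]
finger_gap: 0.0852
finger_force: 0.0
```

Request:
step_arm --plan '[{"fingers": 0,"x": 17,"y": -46,"z": 0,"roll": 0},{"fingers": 0,"x": 17,"y": -46,"z": 0,"roll": 0},{"fingers": 0,"x": 17,"y": -46,"z": 0,"roll": 0},{"fingers": 0,"x": 17,"y": -46,"z": 0,"roll": 0},{"fingers": 0,"x": 17,"y": -46,"z": 0,"roll": 0}]'

```text
clock: 1.6
position: [0.3749, -0.0591, 0.2316]
eef_rot: [[1.0, 0.003, 0.001], [0.003, -1.0, -0.0], [0.001, 0.0, -1.0]]
force: [0.8, -1.2, -0.0]
finger_gap: 0.0854
finger_force: 0.0
```

Request:
step_arm --plan '[{"fingers": 0,"x": 17,"y": -46,"z": 0,"roll": 0},{"fingers": 0,"x": 17,"y": -46,"z": 0,"roll": 0},{"fingers": 0,"x": 17,"y": -46,"z": 0,"roll": 0},{"fingers": 0,"x": 17,"y": -46,"z": 0,"roll": 0},{"fingers": 0,"x": 10,"y": -25,"z": 0,"roll": 0}]'

```text
clock: 2.1
position: [0.4531, 0.151, 0.2311]
eef_rot: [[1.0, 0.006, -0.0], [0.006, -1.0, 0.0], [-0.0, -0.0, -1.0]]
force: [0.1, -1.1, -0.3]
finger_gap: 0.0855
finger_force: 0.0
```

Request:
step_arm --plan '[{"fingers": 0,"x": 8,"y": -10,"z": 0,"roll": 0},{"fingers": 0,"x": 8,"y": 0,"z": 0,"roll": 0},{"fingers": 0,"x": 0,"y": 0,"z": 0,"roll": 0},{"fingers": 0,"x": 0,"y": 0,"z": 0,"roll": 0},{"fingers": 0,"x": 0,"y": 0,"z": 0,"roll": 0}]'

```text
clock: 2.6
position: [0.4686, 0.1569, 0.2315]
eef_rot: [[1.0, -0.001, 0.0], [-0.001, -1.0, 0.0], [0.0, -0.0, -1.0]]
force: [-0.6, 0.2, -0.1]
finger_gap: 0.0855
finger_force: 0.0
```

```bash
cat >> h.py <<'E'
def watz(pts,z):
    s=manip.read_state();m=cams.camera_model('wrist');R=np.array(s['eef_rot']);M=np.array(m['mount'])
    o=np.array(s['position'])+R@M[:3,3]
    for u,v in pts:
        d=R@M[:3,:3]@np.linalg.solve(m['camera_matrix'],[u,v,1.]);yield o+d*(z-o[2])/d[2]
E
python3 - <<'E'
from h import *
s=manip.read_state();print(s['clock'],s['position'],s['q'])
cv2.imwrite('pics/w1.png',cams.grab_frame('wrist')[:,:,::-1])
E
```

```text
2.6 [0.46864731 0.15686396 0.23146802] [ 1.42599113e+01  1.00326241e+01  9.59649282e+01 -1.68784670e-03
  7.39909847e+01  1.04330915e+02]
```

View pics/w1.png

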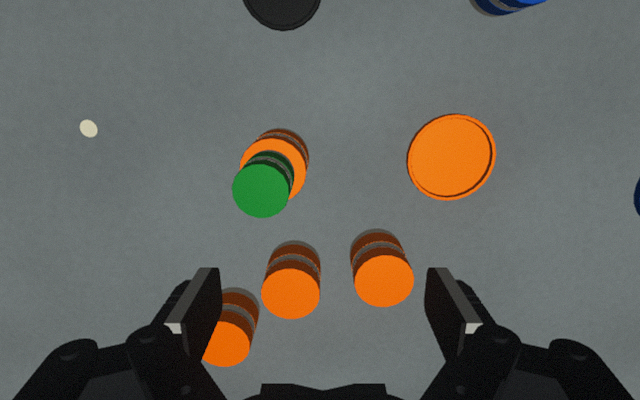

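The wrist view shows the green cap centred at (262,189), the large orange cap beneath it at about (273,171), and the orange tray at (451,157).

```bash
python3 - <<'E'
from h import *
for p,z in [((262,189),.116),((273,171),.064),((451,157),.009)]: print(np.round(next(watz([p],z)),4))
E
```

```text
[0.4697 0.2032 0.116 ]
[0.47   0.2016 0.064 ]
[0.4703 0.0233 0.009 ]
```

Request:
step_arm --plan '[{"fingers": 0,"x": 0,"y": -23,"z": 0,"roll": 0},{"fingers": 0,"x": 0,"y": -23,"z": 0,"roll": 0},{"fingers": 0,"x": 0,"y": 0,"z": 20,"roll": 0},{"fingers": 0,"x": 0,"y": 0,"z": 30,"roll": 0},{"fingers": 0,"x": 0,"y": 0,"z": 30,"roll": 0}]'

```text
clock: 3.15
position: [0.4687, 0.2036, 0.1507]
eef_rot: [[1.0, -0.0, 0.001], [-0.0, -1.0, 0.0], [0.001, -0.0, -1.0]]
force: [-0.1, -0.6, 0.1]
finger_gap: 0.0855
finger_force: 0.0
```

Request:
step_arm --plan '[{"fingers": 0,"x": 0,"y": 0,"z": 30,"roll": 0},{"fingers": 0,"x": 0,"y": 0,"z": 25,"roll": 0},{"fingers": 0,"x": 0,"y": 0,"z": 14,"roll": 0},{"fingers": 0,"x": 0,"y": 0,"z": 0,"roll": 0},{"fingers": 0,"x": 0,"y": 0,"z": 0,"roll": 0}]'

```text
clock: 3.65
position: [0.469, 0.2037, 0.083]
eef_rot: [[1.0, -0.0, 0.001], [-0.0, -1.0, 0.0], [0.001, -0.0, -1.0]]
force: [-0.0, -0.2, 0.3]
finger_gap: 0.0853
finger_force: 0.0
```

Request:
step_arm --plan '[{"fingers": 0.2,"x": 0,"y": 0,"z": 0,"roll": 0},{"fingers": 0.35,"x": 0,"y": 0,"z": 0,"roll": 0},{"fingers": 0.42,"x": 0,"y": 0,"z": 0,"roll": 0},{"fingers": 0.48,"x": 0,"y": 0,"z": 0,"roll": 0},{"fingers": 0.55,"x": 0,"y": 0,"z": 0,"roll": 0}]' --grip_force 25

```text
clock: 4.15
position: [0.469, 0.2041, 0.0827]
eef_rot: [[1.0, -0.0, 0.001], [-0.0, -1.0, 0.001], [0.001, -0.001, -1.0]]
force: [-0.9, 1.4, 4.8]
finger_gap: 0.0435
finger_force: 25.3
```

Request:
step_arm --plan '[{"fingers": 0.7,"x": 0,"y": 0,"z": 0,"roll": 0},{"fingers": 1,"x": 0,"y": 0,"z": 0,"roll": 0},{"fingers": 1,"x": 0,"y": 0,"z": 0,"roll": 0},{"fingers": 1,"x": 0,"y": 0,"z": 0,"roll": 0},{"fingers": 1,"x": 0,"y": 0,"z": 0,"roll": 0}]' --grip_force 35

```text
clock: 4.65
position: [0.469, 0.2041, 0.0828]
eef_rot: [[1.0, -0.0, 0.001], [-0.0, -1.0, 0.0], [0.001, -0.0, -1.0]]
force: [-1.3, 1.5, 6.4]
finger_gap: 0.0431
finger_force: 34.8
```

Request:
step_arm --plan '[{"fingers": 1,"x": 0,"y": 0,"z": -8,"roll": 0},{"fingers": 1,"x": 0,"y": 0,"z": -20,"roll": 0},{"fingers": 1,"x": 0,"y": 0,"z": -30,"roll": 0},{"fingers": 1,"x": 0,"y": 0,"z": -30,"roll": 0},{"fingers": 1,"x": 0,"y": 0,"z": -17,"roll": 0}]'

```text
clock: 5.15
position: [0.4691, 0.2039, 0.1899]
eef_rot: [[1.0, -0.0, 0.002], [-0.0, -1.0, 0.001], [0.002, -0.001, -1.0]]
force: [-0.1, 0.8, -1.2]
finger_gap: 0.043
finger_force: 35.9
```

Request:
step_arm --plan '[{"fingers": 1,"x": 0,"y": 12,"z": 0,"roll": 0},{"fingers": 1,"x": 3,"y": 25,"z": 0,"roll": 0},{"fingers": 1,"x": 10,"y": 35,"z": 0,"roll": 0},{"fingers": 1,"x": 11,"y": 36,"z": 0,"roll": 0},{"fingers": 1,"x": 11,"y": 36,"z": 0,"roll": 0}]'

```text
clock: 5.65
position: [0.5032, 0.0577, 0.1861]
eef_rot: [[1.0, -0.0, -0.002], [-0.0, -1.0, -0.0], [-0.002, 0.0, -1.0]]
force: [0.4, 0.6, -1.7]
finger_gap: 0.0433
finger_force: 35.9
```

Request:
step_arm --plan '[{"fingers": 1,"x": 11,"y": 36,"z": 0,"roll": 0},{"fingers": 1,"x": 11,"y": 36,"z": 0,"roll": 0},{"fingers": 1,"x": 11,"y": 36,"z": 0,"roll": 0},{"fingers": 1,"x": 11,"y": 36,"z": 0,"roll": 0},{"fingers": 1,"x": 11,"y": 36,"z": 0,"roll": 0}]'

```text
clock: 6.15
position: [0.558, -0.1224, 0.1859]
eef_rot: [[1.0, -0.001, -0.002], [-0.001, -1.0, 0.0], [-0.002, -0.0, -1.0]]
force: [-0.1, 0.0, -1.6]
finger_gap: 0.043
finger_force: 35.9
```

Request:
step_arm --plan '[{"fingers": 1,"x": 11,"y": 36,"z": 0,"roll": 0},{"fingers": 1,"x": 11,"y": 32,"z": 0,"roll": 0},{"fingers": 1,"x": 8,"y": 20,"z": 0,"roll": 0},{"fingers": 1,"x": 4,"y": 8,"z": 0,"roll": 0},{"fingers": 1,"x": 0,"y": 0,"z": 0,"roll": 0}]'

```text
clock: 6.65
position: [0.5921, -0.217, 0.186]
eef_rot: [[1.0, -0.001, -0.002], [-0.001, -1.0, 0.001], [-0.002, -0.001, -1.0]]
force: [-0.0, 0.4, -1.3]
finger_gap: 0.0432
finger_force: 36.0
```

```bash
python3 - <<'E'
from h import *
s=manip.read_state();print(s['clock'],s['position'],s['force'],s['finger_gap'])
cv2.imwrite('pics/w2.png',cams.grab_frame('wrist')[:,:,::-1])
E
```

```text
6.65 [ 0.59207475 -0.21697201  0.18595129] [-0.04373701  0.35265376 -1.28039567] 0.04319682804614767
```

View pics/w2.png

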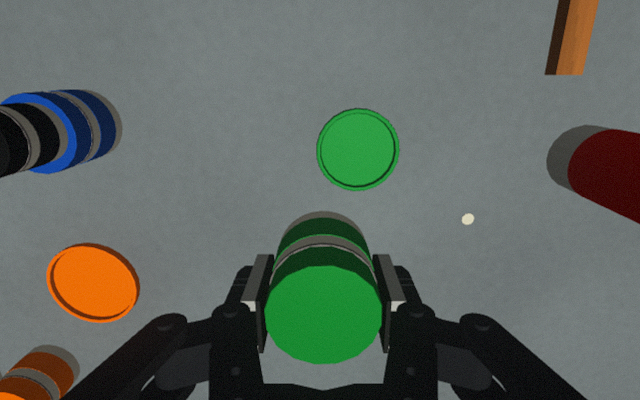

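The green pot is held level between the pads, cap at (323,313). The green tray is at (358,149).

```bash
python3 - <<'E'
from h import *
print(next(watz([(358,149)],.009)), next(watz([(323.5,313)],.186+.034)), next(watz([(53,124)],.064)))
E
```

```text
[ 0.61110392 -0.24784608  0.009     ] [ 0.59316265 -0.21607772  0.22      ] [ 0.64088972 -0.0180356   0.064     ]
```

Request:
step_arm --plan '[{"fingers": 1,"x": 6,"y": 10,"z": 0,"roll": 0},{"fingers": 1,"x": 8,"y": 16,"z": 0,"roll": 0},{"fingers": 1,"x": 3,"y": 6,"z": 10,"roll": 0},{"fingers": 1,"x": 0,"y": 0,"z": 30,"roll": 0},{"fingers": 1,"x": 0,"y": 0,"z": 30,"roll": 0}]'

```text
clock: 7.2
position: [0.6094, -0.2472, 0.1159]
eef_rot: [[1.0, 0.0, 0.0], [0.0, -1.0, 0.0], [0.0, -0.0, -1.0]]
force: [0.1, 0.1, -1.2]
finger_gap: 0.0432
finger_force: 36.0
```

Request:
step_arm --plan '[{"fingers": 1,"x": 0,"y": 0,"z": 30,"roll": 0},{"fingers": 1,"x": 0,"y": 0,"z": 30,"roll": 0},{"fingers": 1,"x": 0,"y": 0,"z": 18,"roll": 0},{"fingers": 1,"x": 0,"y": 0,"z": 6,"roll": 0},{"fingers": 1,"x": 0,"y": 0,"z": 0,"roll": 0}]'

```text
clock: 7.7
position: [0.6092, -0.2473, 0.0325]
eef_rot: [[1.0, 0.0, -0.001], [0.0, -1.0, 0.001], [-0.001, -0.001, -1.0]]
force: [-0.5, -0.2, -1.9]
finger_gap: 0.0432
finger_force: 36.0
```

Request:
step_arm --plan '[{"fingers": 1,"x": 0,"y": 0,"z": 5,"roll": 0},{"fingers": 1,"x": 0,"y": 0,"z": 3,"roll": 0},{"fingers": 1,"x": 0,"y": 0,"z": 1,"roll": 0},{"fingers": 1,"x": 0,"y": 0,"z": 0.5,"roll": 0},{"fingers": 1,"x": 0,"y": 0,"z": 0,"roll": 0}]'

```text
clock: 8.2
position: [0.6097, -0.2482, 0.024]
eef_rot: [[1.0, -0.0, 0.0], [-0.0, -1.0, -0.0], [0.0, 0.0, -1.0]]
force: [-0.3, 0.1, -2.3]
finger_gap: 0.0429
finger_force: 36.0
```

Request:
step_arm --plan '[{"fingers": 1,"x": 0,"y": 0,"z": 0.5,"roll": 0},{"fingers": 1,"x": 0,"y": 0,"z": 0.5,"roll": 0},{"fingers": 1,"x": 0,"y": 0,"z": 0,"roll": 0},{"fingers": 1,"x": 0,"y": 0,"z": 0,"roll": 0},{"fingers": 1,"x": 0,"y": 0,"z": 0,"roll": 0}]'

```text
clock: 8.7
position: [0.6097, -0.2482, 0.0228]
eef_rot: [[1.0, -0.0, 0.0], [-0.0, -1.0, -0.0], [0.0, 0.0, -1.0]]
force: [0.6, -1.1, -1.1]
finger_gap: 0.043
finger_force: 36.0
```

Request:
step_arm --plan '[{"fingers": 1,"x": 0,"y": 0,"z": 0.6,"roll": 0},{"fingers": 1,"x": 0,"y": 0,"z": 0.6,"roll": 0},{"fingers": 1,"x": 0,"y": 0,"z": 0,"roll": 0},{"fingers": 1,"x": 0,"y": 0,"z": 0,"roll": 0},{"fingers": 1,"x": 0,"y": 0,"z": 0,"roll": 0}]'

```text
clock: 9.2
position: [0.6097, -0.2482, 0.0219]
eef_rot: [[1.0, -0.0, 0.0], [-0.0, -1.0, -0.0], [0.0, 0.0, -1.0]]
force: [-2.3, 0.9, 5.4]
finger_gap: 0.0431
finger_force: 36.4
```

Request:
step_arm --plan '[{"fingers": 0.4,"x": 0,"y": 0,"z": 0,"roll": 0},{"fingers": 0.25,"x": 0,"y": 0,"z": 0,"roll": 0},{"fingers": 0.1,"x": 0,"y": 0,"z": 0,"roll": 0},{"fingers": 0,"x": 0,"y": 0,"z": 0,"roll": 0},{"fingers": 0,"x": 0,"y": 0,"z": 0,"roll": 0}]'

```text
clock: 9.7
position: [0.6097, -0.2482, 0.0215]
eef_rot: [[1.0, -0.0, -0.0], [-0.0, -1.0, 0.0], [-0.0, -0.0, -1.0]]
force: [-0.4, 0.2, -0.5]
finger_gap: 0.0854
finger_force: 0.0
```

Request:
step_arm --plan '[{"fingers": 0,"x": 0,"y": 0,"z": -20,"roll": 0},{"fingers": 0,"x": 0,"y": 0,"z": -40,"roll": 0},{"fingers": 0,"x": 0,"y": 0,"z": -45,"roll": 0},{"fingers": 0,"x": 0,"y": 0,"z": -45,"roll": 0},{"fingers": 0,"x": 0,"y": -10,"z": -40,"roll": 0}]'

```text
clock: 10.2
position: [0.6095, -0.2389, 0.2141]
eef_rot: [[1.0, -0.001, 0.001], [-0.001, -1.0, -0.001], [0.001, 0.001, -1.0]]
force: [-1.0, -0.8, -0.2]
finger_gap: 0.0855
finger_force: 0.0
```

Request:
step_arm --plan '[{"fingers": 0,"x": 0,"y": -35,"z": -15,"roll": 0},{"fingers": 0,"x": 0,"y": -45,"z": 0,"roll": 0},{"fingers": 0,"x": 0,"y": -45,"z": 0,"roll": 0},{"fingers": 0,"x": 0,"y": -45,"z": 0,"roll": 0},{"fingers": 0,"x": 0,"y": -20,"z": 0,"roll": 0}]'

```text
clock: 10.7
position: [0.6095, -0.0448, 0.2269]
eef_rot: [[1.0, 0.002, 0.0], [0.002, -1.0, 0.0], [0.0, -0.0, -1.0]]
force: [-0.0, -0.4, 0.0]
finger_gap: 0.0853
finger_force: 0.0
```

Request:
step_arm --plan '[{"fingers": 0,"x": 0,"y": 0,"z": 0,"roll": 0},{"fingers": 0,"x": 0,"y": 0,"z": 0,"roll": 0},{"fingers": 0,"x": 0,"y": 0,"z": 0,"roll": 0},{"fingers": 0,"x": 0,"y": 0,"z": 0,"roll": 0},{"fingers": 0,"x": 0,"y": 0,"z": 0,"roll": 0}]'

```text
clock: 11.2
position: [0.6097, -0.0491, 0.2265]
eef_rot: [[1.0, -0.001, -0.0], [-0.001, -1.0, 0.0], [-0.0, -0.0, -1.0]]
force: [0.7, 0.2, 0.3]
finger_gap: 0.0855
finger_force: 0.0
```

```bash
python3 - <<'E'
from h import *
s=manip.read_state();print(s['clock'],s['position'],s['force'],s['finger_gap'])
cv2.imwrite('pics/w3.png',cams.grab_frame('wrist')[:,:,::-1])
E
```

```text
11.2 [ 0.60968951 -0.04906129  0.22647449] [0.70033036 0.24306055 0.33900963] 0.0855319798894971
```

View pics/w3.png

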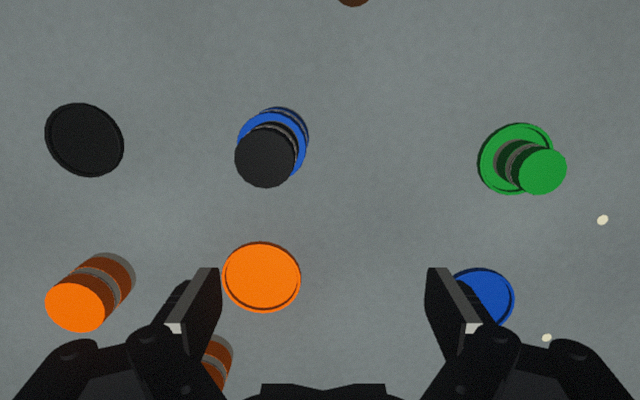

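The green pot stands inside its tray at (515,158). The black cap is at (265,156), the large blue cap at about (271,143), the black tray at (84,140) and the orange tray at (261,277).

```bash
python3 - <<'E'
from h import *
for p,z in [((265.5,156.5),.116),((271.5,143.5),.064),((84,140),.009),((261.5,277),.009),((542,172),.055),((515.5,158.5),.009)]: print(np.round(next(watz([p],z)),4))
E
```

```text
[ 0.6369 -0.0075  0.116 ]
[ 0.6367 -0.0048  0.064 ]
[0.6304 0.1923 0.009 ]
[0.4715 0.022  0.009 ]
[ 0.6086 -0.2484  0.055 ]
[ 0.6107 -0.2474  0.009 ]
```

Request:
step_arm --plan '[{"fingers": 0,"x": 13,"y": -20,"z": 0,"roll": 0},{"fingers": 0,"x": 13,"y": -21,"z": 0,"roll": 0},{"fingers": 0,"x": 0,"y": 0,"z": 14,"roll": 0},{"fingers": 0,"x": 0,"y": 0,"z": 30,"roll": 0},{"fingers": 0,"x": 0,"y": 0,"z": 30,"roll": 0}]'

```text
clock: 11.75
position: [0.6355, -0.0077, 0.1513]
eef_rot: [[1.0, -0.0, 0.0], [-0.0, -1.0, -0.0], [0.0, 0.0, -1.0]]
force: [1.4, 0.2, 0.2]
finger_gap: 0.085
finger_force: 0.0
```

Request:
step_arm --plan '[{"fingers": 0,"x": 0,"y": 0,"z": 30,"roll": 0},{"fingers": 0,"x": 0,"y": 0,"z": 25,"roll": 0},{"fingers": 0,"x": 0,"y": 0,"z": 14,"roll": 0},{"fingers": 0,"x": 0,"y": 0,"z": 0,"roll": 0},{"fingers": 0,"x": 0,"y": 0,"z": 0,"roll": 0}]'

```text
clock: 12.25
position: [0.6361, -0.0075, 0.0845]
eef_rot: [[1.0, -0.0, 0.001], [-0.0, -1.0, -0.0], [0.001, 0.0, -1.0]]
force: [0.1, 0.1, 0.4]
finger_gap: 0.0853
finger_force: 0.0
```

Request:
step_arm --plan '[{"fingers": 0.2,"x": 0,"y": 0,"z": 0,"roll": 0},{"fingers": 0.35,"x": 0,"y": 0,"z": 0,"roll": 0},{"fingers": 0.42,"x": 0,"y": 0,"z": 0,"roll": 0},{"fingers": 0.48,"x": 0,"y": 0,"z": 0,"roll": 0},{"fingers": 0.55,"x": 0,"y": 0,"z": 0,"roll": 0}]' --grip_force 25

```text
clock: 12.75
position: [0.6359, -0.007, 0.0841]
eef_rot: [[1.0, -0.0, 0.001], [-0.0, -1.0, 0.0], [0.001, -0.0, -1.0]]
force: [-0.8, 1.0, 4.2]
finger_gap: 0.0431
finger_force: 25.4
```

Request:
step_arm --plan '[{"fingers": 0.7,"x": 0,"y": 0,"z": 0,"roll": 0},{"fingers": 1,"x": 0,"y": 0,"z": 0,"roll": 0},{"fingers": 1,"x": 0,"y": 0,"z": 0,"roll": 0},{"fingers": 1,"x": 0,"y": 0,"z": 0,"roll": 0},{"fingers": 1,"x": 0,"y": 0,"z": 0,"roll": 0}]' --grip_force 35

```text
clock: 13.25
position: [0.6359, -0.007, 0.0841]
eef_rot: [[1.0, -0.0, 0.001], [-0.0, -1.0, 0.0], [0.001, -0.0, -1.0]]
force: [-1.7, 1.3, 5.6]
finger_gap: 0.0435
finger_force: 34.9
```

Request:
step_arm --plan '[{"fingers": 1,"x": 0,"y": 0,"z": -8,"roll": 0},{"fingers": 1,"x": 0,"y": 0,"z": -20,"roll": 0},{"fingers": 1,"x": 0,"y": 0,"z": -30,"roll": 0},{"fingers": 1,"x": 0,"y": 0,"z": -25,"roll": 0},{"fingers": 1,"x": 0,"y": 0,"z": -10,"roll": 0}]'

```text
clock: 13.75
position: [0.6363, -0.0074, 0.1794]
eef_rot: [[1.0, -0.0, 0.003], [-0.0, -1.0, -0.0], [0.003, 0.0, -1.0]]
force: [0.4, 0.6, -1.5]
finger_gap: 0.0424
finger_force: 35.8
```

Request:
step_arm --plan '[{"fingers": 1,"x": 0,"y": -12,"z": 0,"roll": 0},{"fingers": 1,"x": -2,"y": -25,"z": 0,"roll": 0},{"fingers": 1,"x": -2,"y": -35,"z": 0,"roll": 0},{"fingers": 1,"x": -2,"y": -40,"z": 0,"roll": 0},{"fingers": 1,"x": -1,"y": -37,"z": 0,"roll": 0}]'

```text
clock: 14.25
position: [0.6277, 0.144, 0.1746]
eef_rot: [[1.0, -0.0, -0.003], [-0.0, -1.0, -0.0], [-0.003, 0.0, -1.0]]
force: [-0.4, -0.2, -1.9]
finger_gap: 0.0439
finger_force: 35.9
```

Request:
step_arm --plan '[{"fingers": 1,"x": 0,"y": -30,"z": 0,"roll": 0},{"fingers": 1,"x": 0,"y": -15,"z": 0,"roll": 0},{"fingers": 1,"x": 0,"y": -5,"z": 0,"roll": 0},{"fingers": 1,"x": 0,"y": 0,"z": 0,"roll": 0},{"fingers": 1,"x": 0,"y": 0,"z": 0,"roll": 0}]'

```text
clock: 14.75
position: [0.6288, 0.1907, 0.1762]
eef_rot: [[1.0, -0.001, -0.001], [-0.001, -1.0, -0.0], [-0.001, 0.0, -1.0]]
force: [0.0, -0.5, -1.8]
finger_gap: 0.0429
finger_force: 35.9
```

Request:
step_arm --plan '[{"fingers": 1,"x": 0,"y": -1,"z": 12,"roll": 0},{"fingers": 1,"x": 0,"y": 0,"z": 30,"roll": 0},{"fingers": 1,"x": 0,"y": 0,"z": 30,"roll": 0},{"fingers": 1,"x": 0,"y": 0,"z": 30,"roll": 0},{"fingers": 1,"x": 0,"y": 0,"z": 20,"roll": 0}]'

```text
clock: 15.25
position: [0.6278, 0.1916, 0.0513]
eef_rot: [[1.0, -0.001, -0.003], [-0.001, -1.0, -0.001], [-0.003, 0.001, -1.0]]
force: [-0.9, -0.6, -0.9]
finger_gap: 0.0428
finger_force: 35.9
```

Request:
step_arm --plan '[{"fingers": 1,"x": 0,"y": 0,"z": 12,"roll": 0},{"fingers": 1,"x": 0,"y": 0,"z": 6,"roll": 0},{"fingers": 1,"x": 0,"y": 0,"z": 0,"roll": 0},{"fingers": 1,"x": 0,"y": 0,"z": 0,"roll": 0},{"fingers": 1,"x": 0,"y": 0,"z": 0,"roll": 0}]'

```text
clock: 15.75
position: [0.6293, 0.1929, 0.0377]
eef_rot: [[1.0, -0.0, 0.002], [-0.0, -1.0, 0.0], [0.002, -0.0, -1.0]]
force: [-0.1, -0.5, -0.5]
finger_gap: 0.0431
finger_force: 35.9
```

14.6 mm remains.

Request:
step_arm --plan '[{"fingers": 1,"x": 0,"y": 0,"z": 6,"roll": 0},{"fingers": 1,"x": 0,"y": 0,"z": 4,"roll": 0},{"fingers": 1,"x": 0,"y": 0,"z": 2,"roll": 0},{"fingers": 1,"x": 0,"y": 0,"z": 1,"roll": 0},{"fingers": 1,"x": 0,"y": 0,"z": 0,"roll": 0}]'

```text
clock: 16.25
position: [0.6287, 0.1928, 0.0235]
eef_rot: [[1.0, -0.0, -0.0], [-0.0, -1.0, -0.0], [-0.0, 0.0, -1.0]]
force: [-1.1, 0.1, -2.2]
finger_gap: 0.0429
finger_force: 35.9
```

Request:
step_arm --plan '[{"fingers": 1,"x": 0,"y": 0,"z": 0.6,"roll": 0},{"fingers": 1,"x": 0,"y": 0,"z": 0.6,"roll": 0},{"fingers": 1,"x": 0,"y": 0,"z": 0.6,"roll": 0},{"fingers": 1,"x": 0,"y": 0,"z": 0,"roll": 0},{"fingers": 1,"x": 0,"y": 0,"z": 0,"roll": 0}]'

```text
clock: 16.75
position: [0.629, 0.1929, 0.0232]
eef_rot: [[1.0, -0.0, 0.001], [-0.0, -1.0, 0.0], [0.001, -0.0, -1.0]]
force: [-6.2, -1.3, 11.1]
finger_gap: 0.0432
finger_force: 37.2
```

Request:
step_arm --plan '[{"fingers": 0.4,"x": 0,"y": 0,"z": 0,"roll": 0},{"fingers": 0.25,"x": 0,"y": 0,"z": 0,"roll": 0},{"fingers": 0.1,"x": 0,"y": 0,"z": 0,"roll": 0},{"fingers": 0,"x": 0,"y": 0,"z": 0,"roll": 0},{"fingers": 0,"x": 0,"y": 0,"z": 0,"roll": 0}]'

```text
clock: 17.25
position: [0.6287, 0.1928, 0.0217]
eef_rot: [[1.0, -0.0, -0.0], [-0.0, -1.0, -0.0], [-0.0, 0.0, -1.0]]
force: [-0.8, 0.4, 0.3]
finger_gap: 0.0855
finger_force: 0.0
```

Request:
step_arm --plan '[{"fingers": 0,"x": 0,"y": 0,"z": -20,"roll": 0},{"fingers": 0,"x": 0,"y": 0,"z": -40,"roll": 0},{"fingers": 0,"x": 0,"y": 0,"z": -45,"roll": 0},{"fingers": 0,"x": -20,"y": 0,"z": -40,"roll": 0},{"fingers": 0,"x": -40,"y": 0,"z": -20,"roll": 0}]'

```text
clock: 17.75
position: [0.5699, 0.1928, 0.1902]
eef_rot: [[1.0, -0.001, 0.005], [-0.001, -1.0, 0.001], [0.005, -0.001, -1.0]]
force: [0.6, 0.7, 0.5]
finger_gap: 0.0855
finger_force: 0.0
```

Request:
step_arm --plan '[{"fingers": 0,"x": -45,"y": -4,"z": 0,"roll": 0},{"fingers": 0,"x": -35,"y": -4,"z": 0,"roll": 0},{"fingers": 0,"x": -15,"y": 0,"z": 0,"roll": 0},{"fingers": 0,"x": 0,"y": 0,"z": 0,"roll": 0},{"fingers": 0,"x": 0,"y": 0,"z": 0,"roll": 0}]'

```text
clock: 18.25
position: [0.4743, 0.2009, 0.1871]
eef_rot: [[1.0, -0.0, 0.001], [-0.0, -1.0, 0.0], [0.001, -0.0, -1.0]]
force: [-0.4, -0.4, 0.5]
finger_gap: 0.0856
finger_force: 0.0
```

```bash
python3 - <<'E'
from h import *
s=manip.read_state();print(s['clock'],s['position'],s['force'],s['finger_gap'])
cv2.imwrite('pics/w4.png',cams.grab_frame('wrist')[:,:,::-1])
E
```

```text
18.25 [0.47432786 0.2009027  0.18713042] [-0.36063629 -0.43284884  0.48350625] 0.08559423013678195
```

View pics/w4.png

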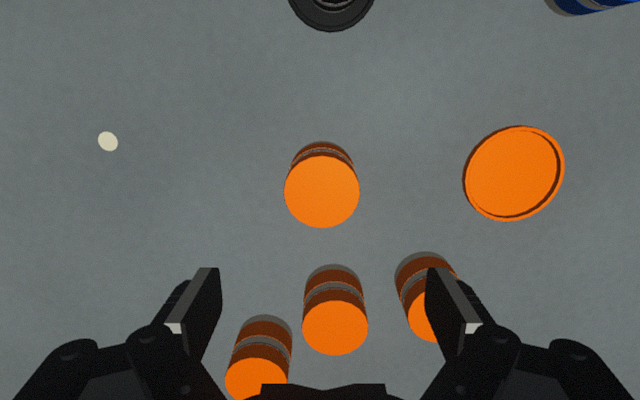

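The orange pot's cap is now clear at (321.5,191), and the orange tray is at (514,173).

```bash
python3 - <<'E'
from h import *
for p,z in [((321.5,191),.064),((514,173),.009)]: print(np.round(next(watz([p],z)),4))
E
```

```text
[0.4715 0.2019 0.064 ]
[0.4711 0.0231 0.009 ]
```

Request:
step_arm --plan '[{"fingers": 0,"x": -4,"y": -1,"z": 15,"roll": 0},{"fingers": 0,"x": 0,"y": 0,"z": 30,"roll": 0},{"fingers": 0,"x": 0,"y": 0,"z": 35,"roll": 0},{"fingers": 0,"x": 0,"y": 0,"z": 35,"roll": 0},{"fingers": 0,"x": 0,"y": 0,"z": 30,"roll": 0}]'

```text
clock: 18.8
position: [0.4702, 0.2015, 0.0396]
eef_rot: [[1.0, -0.001, -0.001], [-0.001, -1.0, -0.0], [-0.001, 0.0, -1.0]]
force: [-0.4, 1.0, 0.5]
finger_gap: 0.0856
finger_force: 0.0
```

Request:
step_arm --plan '[{"fingers": 0,"x": 0,"y": 0,"z": 15,"roll": 0},{"fingers": 0,"x": 0,"y": 0,"z": 7,"roll": 0},{"fingers": 0.1,"x": 0,"y": 0,"z": 0,"roll": 0},{"fingers": 0.2,"x": 0,"y": 0,"z": 0,"roll": 0},{"fingers": 0.25,"x": 0,"y": 0,"z": 0,"roll": 0}]'

```text
clock: 19.3
position: [0.4704, 0.202, 0.0207]
eef_rot: [[1.0, -0.0, 0.002], [-0.0, -1.0, 0.001], [0.002, -0.001, -1.0]]
force: [-0.7, 0.4, 0.7]
finger_gap: 0.0641
finger_force: 0.0
```

Request:
step_arm --plan '[{"fingers": 0.3,"x": 0,"y": 0,"z": 0,"roll": 0},{"fingers": 0.4,"x": 0,"y": 0,"z": 0,"roll": 0},{"fingers": 0.7,"x": 0,"y": 0,"z": 0,"roll": 0},{"fingers": 1,"x": 0,"y": 0,"z": 0,"roll": 0},{"fingers": 1,"x": 0,"y": 0,"z": 0,"roll": 0}]' --grip_force 40

```text
clock: 19.8
position: [0.4703, 0.2021, 0.0209]
eef_rot: [[1.0, -0.0, 0.002], [-0.0, -1.0, 0.001], [0.002, -0.001, -1.0]]
force: [-1.6, -0.1, 6.6]
finger_gap: 0.0592
finger_force: 41.9
```

Request:
step_arm --plan '[{"fingers": 1,"x": 0,"y": 0,"z": 0,"roll": 0},{"fingers": 1,"x": 0,"y": 0,"z": 0,"roll": 0},{"fingers": 1,"x": 0,"y": 0,"z": 0,"roll": 0},{"fingers": 1,"x": 0,"y": 0,"z": 0,"roll": 0},{"fingers": 1,"x": 0,"y": 0,"z": 0,"roll": 0}]' --grip_force 60

```text
clock: 20.3
position: [0.4703, 0.2021, 0.021]
eef_rot: [[1.0, -0.0, 0.002], [-0.0, -1.0, 0.001], [0.002, -0.001, -1.0]]
force: [-2.2, -1.2, 8.8]
finger_gap: 0.0593
finger_force: 62.5
```

Request:
step_arm --plan '[{"fingers": 1,"x": 0,"y": 0,"z": -6,"roll": 0},{"fingers": 1,"x": 0,"y": 0,"z": -15,"roll": 0},{"fingers": 1,"x": 0,"y": 0,"z": -20,"roll": 0},{"fingers": 1,"x": 0,"y": 0,"z": -20,"roll": 0},{"fingers": 1,"x": 0,"y": 0,"z": -9,"roll": 0}]'

```text
clock: 20.8
position: [0.4702, 0.202, 0.0917]
eef_rot: [[1.0, -0.0, 0.002], [-0.0, -1.0, 0.001], [0.002, -0.001, -1.0]]
force: [0.5, 1.1, -2.9]
finger_gap: 0.0589
finger_force: 65.1
```

Request:
step_arm --plan '[{"fingers": 1,"x": 0,"y": 10,"z": 0,"roll": 0},{"fingers": 1,"x": 0,"y": 22,"z": 0,"roll": 0},{"fingers": 1,"x": 0,"y": 30,"z": 0,"roll": 0},{"fingers": 1,"x": 0,"y": 35,"z": 0,"roll": 0},{"fingers": 1,"x": 0,"y": 33,"z": 0,"roll": 0}]'

```text
clock: 21.3
position: [0.4688, 0.07, 0.0887]
eef_rot: [[1.0, 0.0, -0.002], [0.0, -1.0, -0.0], [-0.002, 0.0, -1.0]]
force: [1.1, 0.6, -3.3]
finger_gap: 0.059
finger_force: 65.2
```

Request:
step_arm --plan '[{"fingers": 1,"x": 0,"y": 28,"z": 0,"roll": 0},{"fingers": 1,"x": 0,"y": 16,"z": 0,"roll": 0},{"fingers": 1,"x": 0,"y": 6,"z": 0,"roll": 0},{"fingers": 1,"x": 0,"y": 0,"z": 0,"roll": 0},{"fingers": 1,"x": 0,"y": 0,"z": 0,"roll": 0}]'

```text
clock: 21.8
position: [0.4695, 0.0223, 0.0894]
eef_rot: [[1.0, 0.0, -0.001], [0.0, -1.0, 0.0], [-0.001, -0.0, -1.0]]
force: [0.4, 0.9, -3.4]
finger_gap: 0.0591
finger_force: 65.3
```

Target TCP z is about 0.024, so 65 mm to go.

Request:
step_arm --plan '[{"fingers": 1,"x": 0,"y": 0,"z": 12,"roll": 0},{"fingers": 1,"x": 0,"y": 0,"z": 20,"roll": 0},{"fingers": 1,"x": 0,"y": 0,"z": 16,"roll": 0},{"fingers": 1,"x": 0,"y": 0,"z": 8,"roll": 0},{"fingers": 1,"x": 0,"y": 0,"z": 0,"roll": 0}]'

```text
clock: 22.3
position: [0.469, 0.0223, 0.0325]
eef_rot: [[1.0, 0.0, -0.002], [0.0, -1.0, 0.0], [-0.002, -0.0, -1.0]]
force: [0.1, 0.2, -2.7]
finger_gap: 0.0589
finger_force: 65.3
```

Request:
step_arm --plan '[{"fingers": 1,"x": 0,"y": 0,"z": 3,"roll": 0},{"fingers": 1,"x": 0,"y": 0,"z": 2,"roll": 0},{"fingers": 1,"x": 0,"y": 0,"z": 1.5,"roll": 0},{"fingers": 1,"x": 0,"y": 0,"z": 0.5,"roll": 0},{"fingers": 1,"x": 0,"y": 0,"z": 0,"roll": 0}]'

```text
clock: 22.8
position: [0.4698, 0.0218, 0.0269]
eef_rot: [[1.0, -0.0, 0.0], [-0.0, -1.0, -0.0], [0.0, 0.0, -1.0]]
force: [1.5, 0.0, -2.5]
finger_gap: 0.059
finger_force: 65.3
```

Request:
step_arm --plan '[{"fingers": 1,"x": 0,"y": 0,"z": 0.6,"roll": 0},{"fingers": 1,"x": 0,"y": 0,"z": 0.6,"roll": 0},{"fingers": 1,"x": 0,"y": 0,"z": 0.4,"roll": 0},{"fingers": 1,"x": 0,"y": 0,"z": 0,"roll": 0},{"fingers": 1,"x": 0,"y": 0,"z": 0,"roll": 0}]'

```text
clock: 23.3
position: [0.4697, 0.0218, 0.0252]
eef_rot: [[1.0, -0.0, 0.0], [-0.0, -1.0, -0.0], [0.0, 0.0, -1.0]]
force: [-0.0, 1.1, -2.5]
finger_gap: 0.0585
finger_force: 65.3
```

Request:
step_arm --plan '[{"fingers": 1,"x": 0,"y": 0,"z": 0.6,"roll": 0},{"fingers": 1,"x": 0,"y": 0,"z": 0.6,"roll": 0},{"fingers": 1,"x": 0,"y": 0,"z": 0.3,"roll": 0},{"fingers": 1,"x": 0,"y": 0,"z": 0,"roll": 0},{"fingers": 1,"x": 0,"y": 0,"z": 0,"roll": 0}]'

```text
clock: 23.8
position: [0.4698, 0.0218, 0.024]
eef_rot: [[1.0, -0.0, 0.0], [-0.0, -1.0, -0.0], [0.0, 0.0, -1.0]]
force: [-3.8, -0.2, 5.4]
finger_gap: 0.0592
finger_force: 66.0
```

Request:
step_arm --plan '[{"fingers": 0.22,"x": 0,"y": 0,"z": 0,"roll": 0},{"fingers": 0.1,"x": 0,"y": 0,"z": 0,"roll": 0},{"fingers": 0,"x": 0,"y": 0,"z": 0,"roll": 0},{"fingers": 0,"x": 0,"y": 0,"z": 0,"roll": 0},{"fingers": 0,"x": 0,"y": 0,"z": 0,"roll": 0}]'

```text
clock: 24.3
position: [0.4697, 0.0218, 0.0237]
eef_rot: [[1.0, -0.0, 0.0], [-0.0, -1.0, 0.0], [0.0, -0.0, -1.0]]
force: [-1.7, 0.2, 0.3]
finger_gap: 0.0851
finger_force: 0.0
```

Request:
step_arm --plan '[{"fingers": 0,"x": 0,"y": 0,"z": -20,"roll": 0},{"fingers": 0,"x": 0,"y": 0,"z": -35,"roll": 0},{"fingers": 0,"x": 0,"y": 0,"z": -40,"roll": 0},{"fingers": 0,"x": 15,"y": 5,"z": -40,"roll": 0},{"fingers": 0,"x": 35,"y": 7,"z": -25,"roll": 0}]'

```text
clock: 24.8
position: [0.5198, 0.0099, 0.1872]
eef_rot: [[1.0, 0.0, 0.003], [0.0, -1.0, -0.0], [0.003, 0.0, -1.0]]
force: [1.0, 1.2, -0.0]
finger_gap: 0.085
finger_force: 0.0
```

Request:
step_arm --plan '[{"fingers": 0,"x": 40,"y": 7,"z": 0,"roll": 0},{"fingers": 0,"x": 35,"y": 7,"z": 0,"roll": 0},{"fingers": 0,"x": 20,"y": 2,"z": 0,"roll": 0},{"fingers": 0,"x": 0,"y": 0,"z": 0,"roll": 0},{"fingers": 0,"x": 0,"y": 0,"z": 0,"roll": 0}]'

```text
clock: 25.3
position: [0.6143, -0.0062, 0.1831]
eef_rot: [[1.0, -0.0, -0.001], [-0.0, -1.0, 0.0], [-0.001, -0.0, -1.0]]
force: [-0.1, 0.4, 0.1]
finger_gap: 0.0853
finger_force: 0.0
```

```bash
python3 - <<'E'
from h import *
s=manip.read_state();print(s['clock'],s['position'],s['force'],s['finger_gap'])
cv2.imwrite('pics/w5.png',cams.grab_frame('wrist')[:,:,::-1])
E
```

```text
25.3 [ 0.61430884 -0.00615471  0.18308195] [-0.11479943  0.35631461  0.12340222] 0.085292077043987
```

View pics/w5.png

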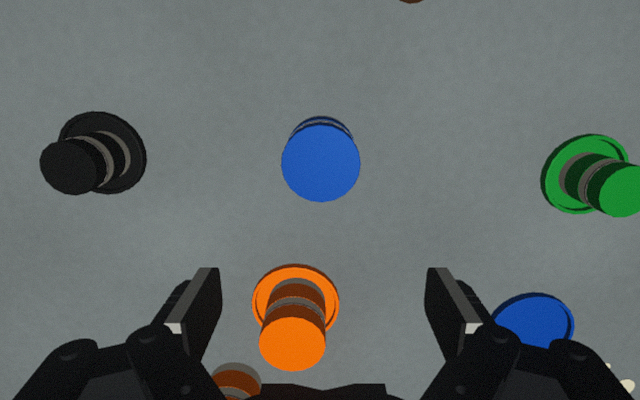

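The black and orange pots both stand in their trays. The blue cap is at (320.5,162) and the blue tray at about (534,333).

```bash
python3 - <<'E'
from h import *
for p,z in [((320.5,162),.064),((533,333),.009),((293,344),.067)]: print(np.round(next(watz([p],z)),4))
E
```

```text
[ 0.635  -0.0043  0.064 ]
[ 0.4324 -0.2335  0.009 ]
[0.4691 0.0207 0.067 ]
```

Request:
step_arm --plan '[{"fingers": 0,"x": 20,"y": -2,"z": 0,"roll": 0},{"fingers": 0,"x": 0,"y": 0,"z": 25,"roll": 0},{"fingers": 0,"x": 0,"y": 0,"z": 35,"roll": 0},{"fingers": 0,"x": 0,"y": 0,"z": 35,"roll": 0},{"fingers": 0,"x": 0,"y": 0,"z": 32,"roll": 0}]'

```text
clock: 25.85
position: [0.6338, -0.004, 0.0557]
eef_rot: [[1.0, 0.0, -0.0], [0.0, -1.0, 0.0], [-0.0, -0.0, -1.0]]
force: [0.6, 0.2, 0.4]
finger_gap: 0.0854
finger_force: 0.0
```

Request:
step_arm --plan '[{"fingers": 0,"x": 0,"y": 0,"z": 22,"roll": 0},{"fingers": 0,"x": 0,"y": 0,"z": 12,"roll": 0},{"fingers": 0.1,"x": 0,"y": 0,"z": 0,"roll": 0},{"fingers": 0.2,"x": 0,"y": 0,"z": 0,"roll": 0},{"fingers": 0.25,"x": 0,"y": 0,"z": 0,"roll": 0}]'

```text
clock: 26.35
position: [0.6354, -0.0042, 0.0243]
eef_rot: [[1.0, -0.0, 0.002], [-0.0, -1.0, -0.0], [0.002, 0.0, -1.0]]
force: [0.7, 0.0, 0.1]
finger_gap: 0.064
finger_force: 0.0
```

Request:
step_arm --plan '[{"fingers": 0.3,"x": 0,"y": 0,"z": 0,"roll": 0},{"fingers": 0.4,"x": 0,"y": 0,"z": 0,"roll": 0},{"fingers": 0.7,"x": 0,"y": 0,"z": 0,"roll": 0},{"fingers": 1,"x": 0,"y": 0,"z": 0,"roll": 0},{"fingers": 1,"x": 0,"y": 0,"z": 0,"roll": 0}]' --grip_force 40

```text
clock: 26.85
position: [0.6353, -0.0043, 0.0244]
eef_rot: [[1.0, -0.0, 0.002], [-0.0, -1.0, -0.0], [0.002, 0.0, -1.0]]
force: [-3.6, -0.6, 8.4]
finger_gap: 0.0593
finger_force: 41.9
```

Request:
step_arm --plan '[{"fingers": 1,"x": 0,"y": 0,"z": 0,"roll": 0},{"fingers": 1,"x": 0,"y": 0,"z": 0,"roll": 0},{"fingers": 1,"x": 0,"y": 0,"z": 0,"roll": 0},{"fingers": 1,"x": 0,"y": 0,"z": 0,"roll": 0},{"fingers": 1,"x": 0,"y": 0,"z": 0,"roll": 0}]' --grip_force 60

```text
clock: 27.35
position: [0.6353, -0.0043, 0.0245]
eef_rot: [[1.0, -0.0, 0.002], [-0.0, -1.0, -0.0], [0.002, 0.0, -1.0]]
force: [-3.8, 0.2, 9.2]
finger_gap: 0.0591
finger_force: 62.3
```

Request:
step_arm --plan '[{"fingers": 1,"x": 0,"y": 0,"z": -6,"roll": 0},{"fingers": 1,"x": 0,"y": 0,"z": -18,"roll": 0},{"fingers": 1,"x": 0,"y": 0,"z": -25,"roll": 0},{"fingers": 1,"x": 0,"y": 0,"z": -25,"roll": 0},{"fingers": 1,"x": 0,"y": 0,"z": -10,"roll": 0}]'

```text
clock: 27.85
position: [0.6355, -0.0042, 0.1094]
eef_rot: [[1.0, -0.0, 0.003], [-0.0, -1.0, -0.0], [0.003, 0.0, -1.0]]
force: [0.2, -0.6, -2.4]
finger_gap: 0.059
finger_force: 65.3
```

Request:
step_arm --plan '[{"fingers": 1,"x": -8,"y": 9,"z": 0,"roll": 0},{"fingers": 1,"x": -16,"y": 18,"z": 0,"roll": 0},{"fingers": 1,"x": -22,"y": 25,"z": 0,"roll": 0},{"fingers": 1,"x": -24,"y": 27,"z": 0,"roll": 0},{"fingers": 1,"x": -26,"y": 30,"z": 0,"roll": 0}]'

```text
clock: 28.35
position: [0.5364, -0.114, 0.105]
eef_rot: [[1.0, 0.0, -0.002], [0.0, -1.0, 0.001], [-0.002, -0.001, -1.0]]
force: [1.0, -1.5, -3.0]
finger_gap: 0.0591
finger_force: 65.3
```

Request:
step_arm --plan '[{"fingers": 1,"x": -26,"y": 30,"z": 0,"roll": 0},{"fingers": 1,"x": -26,"y": 30,"z": 0,"roll": 0},{"fingers": 1,"x": -22,"y": 24,"z": 0,"roll": 0},{"fingers": 1,"x": -14,"y": 16,"z": 0,"roll": 0},{"fingers": 1,"x": -6,"y": 6,"z": 0,"roll": 0}]'

```text
clock: 28.85
position: [0.4424, -0.2203, 0.1055]
eef_rot: [[1.0, -0.002, -0.002], [-0.002, -1.0, 0.001], [-0.002, -0.001, -1.0]]
force: [0.1, 0.4, -2.8]
finger_gap: 0.0586
finger_force: 65.4
```

Request:
step_arm --plan '[{"fingers": 1,"x": 0,"y": 0,"z": 0,"roll": 0},{"fingers": 1,"x": 0,"y": 0,"z": 0,"roll": 0},{"fingers": 1,"x": 0,"y": 0,"z": 0,"roll": 0},{"fingers": 1,"x": 0,"y": 0,"z": 0,"roll": 0},{"fingers": 1,"x": 0,"y": 0,"z": 0,"roll": 0}]'

```text
clock: 29.35
position: [0.445, -0.2187, 0.1066]
eef_rot: [[1.0, 0.001, -0.0], [0.001, -1.0, 0.0], [-0.0, -0.0, -1.0]]
force: [0.2, -0.2, -4.2]
finger_gap: 0.0589
finger_force: 65.4
```

```bash
python3 - <<'E'
from h import *
s=manip.read_state();print(s['clock'],s['position'],s['force'],s['finger_gap'])
cv2.imwrite('pics/w6.png',cams.grab_frame('wrist')[:,:,::-1])
E
```

```text
29.35 [ 0.44495208 -0.21872971  0.10657383] [ 0.17701949 -0.17636846 -4.19025422] 0.05887003602690393
```

View pics/w6.png

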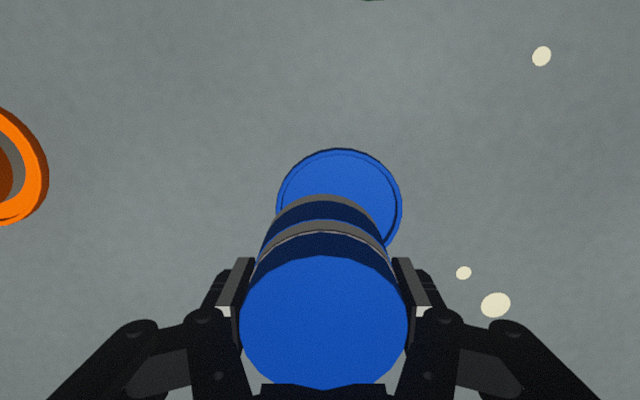

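The blue pot is held level. The blue tray's edges are at columns 276 and 402 with the top at row 148, so its centre is near (339,208).

```bash
python3 - <<'E'
from h import *
for p,z in [((339,148),.009),((276,207),.009),((402,207),.009),((323.5,322),.1066+.0395)]: print(np.round(next(watz([p],z)),4))
E
```

```text
[ 0.4808 -0.2298  0.009 ]
[ 0.4379 -0.1851  0.009 ]
[ 0.4379 -0.2757  0.009 ]
[ 0.4465 -0.2188  0.1461]
```

Request:
step_arm --plan '[{"fingers": 1,"x": -5,"y": 6,"z": 0,"roll": 0},{"fingers": 1,"x": -6,"y": 6,"z": 10,"roll": 0},{"fingers": 1,"x": 0,"y": 0,"z": 22,"roll": 0},{"fingers": 1,"x": 0,"y": 0,"z": 22,"roll": 0},{"fingers": 1,"x": 0,"y": 0,"z": 12,"roll": 0}]'

```text
clock: 29.9
position: [0.4324, -0.2312, 0.0386]
eef_rot: [[1.0, -0.001, -0.002], [-0.001, -1.0, 0.001], [-0.002, -0.001, -1.0]]
force: [0.1, 0.2, -3.1]
finger_gap: 0.0589
finger_force: 65.4
```

Request:
step_arm --plan '[{"fingers": 1,"x": 0,"y": 0,"z": 3,"roll": 0},{"fingers": 1,"x": 0,"y": 0,"z": 0,"roll": 0},{"fingers": 1,"x": 0,"y": 0,"z": 0,"roll": 0},{"fingers": 1,"x": 0,"y": 0,"z": 0,"roll": 0},{"fingers": 1,"x": 0,"y": 0,"z": 0,"roll": 0}]'

```text
clock: 30.4
position: [0.4339, -0.2313, 0.0383]
eef_rot: [[1.0, -0.0, 0.001], [-0.0, -1.0, -0.001], [0.001, 0.001, -1.0]]
force: [-0.4, -0.1, -3.4]
finger_gap: 0.0589
finger_force: 65.4
```

Request:
step_arm --plan '[{"fingers": 1,"x": 0,"y": 0,"z": 4,"roll": 0},{"fingers": 1,"x": 0,"y": 0,"z": 3,"roll": 0},{"fingers": 1,"x": 0,"y": 0,"z": 1.5,"roll": 0},{"fingers": 1,"x": 0,"y": 0,"z": 1,"roll": 0},{"fingers": 1,"x": 0,"y": 0,"z": 0,"roll": 0}]'

```text
clock: 30.9
position: [0.4336, -0.2311, 0.028]
eef_rot: [[1.0, -0.0, -0.0], [-0.0, -1.0, 0.0], [-0.0, -0.0, -1.0]]
force: [0.2, 0.4, -3.0]
finger_gap: 0.0583
finger_force: 65.4
```

Request:
step_arm --plan '[{"fingers": 1,"x": 0,"y": 0,"z": 0.6,"roll": 0},{"fingers": 1,"x": 0,"y": 0,"z": 0.6,"roll": 0},{"fingers": 1,"x": 0,"y": 0,"z": 0.4,"roll": 0},{"fingers": 1,"x": 0,"y": 0,"z": 0,"roll": 0},{"fingers": 1,"x": 0,"y": 0,"z": 0,"roll": 0}]'

```text
clock: 31.4
position: [0.4337, -0.2312, 0.0274]
eef_rot: [[1.0, -0.0, 0.0], [-0.0, -1.0, -0.0], [0.0, 0.0, -1.0]]
force: [-6.4, 3.0, 11.4]
finger_gap: 0.059
finger_force: 66.9
```

Contact with the tray floor. I'll release, rise and check.

Request:
step_arm --plan '[{"fingers": 0.22,"x": 0,"y": 0,"z": 0,"roll": 0},{"fingers": 0.1,"x": 0,"y": 0,"z": 0,"roll": 0},{"fingers": 0,"x": 0,"y": 0,"z": 0,"roll": 0},{"fingers": 0,"x": 0,"y": 0,"z": 0,"roll": 0},{"fingers": 0,"x": 0,"y": 0,"z": 0,"roll": 0}]'

```text
clock: 31.9
position: [0.4337, -0.2312, 0.0266]
eef_rot: [[1.0, -0.0, 0.0], [-0.0, -1.0, 0.0], [0.0, -0.0, -1.0]]
force: [-0.0, 0.0, 0.0]
finger_gap: 0.0852
finger_force: 0.0
```

Request:
step_arm --plan '[{"fingers": 0,"x": 0,"y": 0,"z": -20,"roll": 0},{"fingers": 0,"x": 0,"y": 0,"z": -35,"roll": 0},{"fingers": 0,"x": 0,"y": 0,"z": -45,"roll": 0},{"fingers": 0,"x": 0,"y": 0,"z": -45,"roll": 0},{"fingers": 0,"x": -25,"y": 20,"z": -30,"roll": 0}]'

```text
clock: 32.4
position: [0.4101, -0.2505, 0.2047]
eef_rot: [[1.0, 0.003, 0.003], [0.003, -1.0, -0.002], [0.003, 0.002, -1.0]]
force: [-0.3, 0.4, -0.3]
finger_gap: 0.085
finger_force: 0.0
```

Request:
step_arm --plan '[{"fingers": 0,"x": -25,"y": 40,"z": 0,"roll": 0},{"fingers": 0,"x": -20,"y": 45,"z": 0,"roll": 0},{"fingers": 0,"x": -20,"y": 45,"z": 0,"roll": 0},{"fingers": 0,"x": -15,"y": 45,"z": 0,"roll": 0},{"fingers": 0,"x": 0,"y": 20,"z": 0,"roll": 0}]'

```text
clock: 32.9
position: [0.3265, -0.4492, 0.2014]
eef_rot: [[1.0, -0.003, -0.0], [-0.003, -1.0, -0.0], [-0.0, 0.0, -1.0]]
force: [0.1, 0.8, 0.3]
finger_gap: 0.0856
finger_force: 0.0
```

Request:
step_arm --plan '[{"fingers": 0,"x": 0,"y": 0,"z": 0,"roll": 0},{"fingers": 0,"x": 0,"y": 0,"z": 0,"roll": 0},{"fingers": 0,"x": 0,"y": 0,"z": 0,"roll": 0},{"fingers": 0,"x": 0,"y": 0,"z": 0,"roll": 0},{"fingers": 0,"x": 0,"y": 0,"z": 0,"roll": 0}]'

```text
clock: 33.4
position: [0.329, -0.4456, 0.2018]
eef_rot: [[1.0, 0.001, 0.0], [0.001, -1.0, -0.0], [0.0, 0.0, -1.0]]
force: [0.1, -1.4, -0.0]
finger_gap: 0.0851
finger_force: 0.0
```

```bash
python3 - <<'E'
from h import *
im=cams.grab_frame('top')[:,:,::-1];c=im[80:280,170:430]
cv2.imwrite('pics/t7.png',cv2.resize(c,None,fx=3,fy=3,interpolation=2))
E
```

```text
(no output)
```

View pics/t7.png

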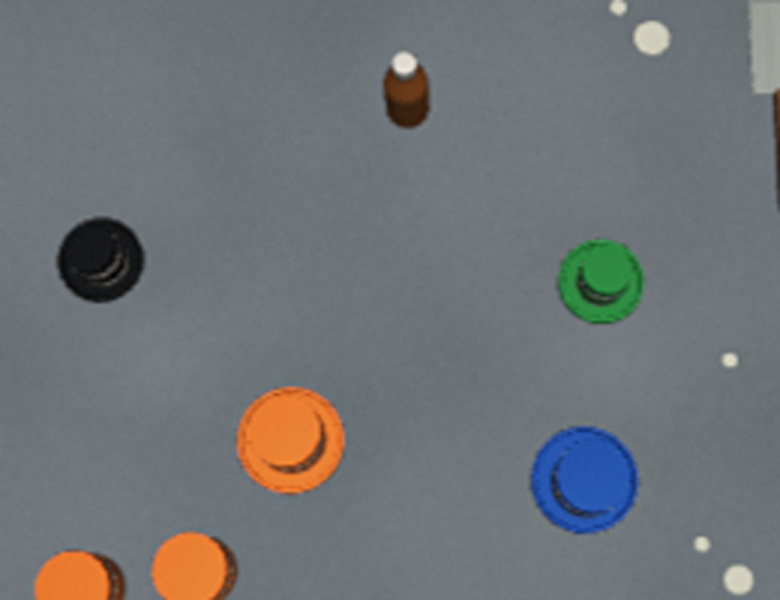

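All four pots stand upright inside their own trays: black (100,258), green (600,280), orange (290,440), blue (584,480). The glue bottle at (406,95) is where it was.

```bash
python3 -c "
from bench import job
print(job.close_job())"
```

```text
the job is handed in; nothing more can be done
None
```

I handed the job in: in the last top view all four pots stood upright in the trays of their own colour and the glue bottle was where it started; the spray can was outside that crop, but the arm stayed well clear of it, and no verdict was returned.

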